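# Lock the pressure cap on a coolant tank

### The job

Fit the loose black pressure cap on the filler neck of the white coolant tank: set it over the neck with its lugs in the gaps between the neck's ears, press it down against the spring and turn it clockwise (seen from above) to the stop, so that the lugs catch under the ears. Let go and leave it latched, with its grip bar in line with the tank's long side; do not shift the other stock on the bench.

Things in the scene. Friction and masses are not known exactly. Their poses are not given: they have to be found in the camera images.
- cap_mid (a point): Loose cap, black, about 160 g, 66 mm diameter, 51 mm tall, mouth down on the bench at the start. Skirt and closed deck 27 mm tall; a grip bar 52 long, 14 wide, 24 mm tall, grey, stands across the deck's middle. Point on the axis half-way up: 25.5 mm above the skirt's lower edge, 1.5 below the deck. z up, x along the bar (same after a half turn).
- cap_mouth (a point): Centre of the cap's open mouth, level with the skirt's lower edge; axes as cap_mid. The mouth is 59 mm across inside and 24 mm deep. Two lugs, 11 mm wide, 4 mm thick, stick inward at the lower edge straight below the bar's two ends, to 22.5 mm from the axis.
- neck_top (a point): Centre of the top of the aluminium filler neck of the white tank (200 x 130 mm, in a cradle fixed to the bench), 130 mm above the bench; tank's flat top at 90 mm. z up, x along the tank's long side (a half turn makes no difference). Neck 40 mm diameter, tapering to 30 over its top 6 mm. Two ears reach to 27 mm from the axis, tops 7 and undersides 14 mm below this point.
- neck_gap (a point): Middle of one of the two open gaps between the neck's ears, 24 mm out from the axis, 11.5 mm below the neck's top; the other lies opposite. Axes as neck_top. Each is 76 degrees wide, centred 66 degrees anticlockwise (from above) of the tank's x axis. With the cap's bar over the gaps, within 20 degrees, its lugs pass down through them.
- seal (a joint): Sprung rubber seal, 24 mm diameter, in the neck: travel in m, 0 = up, its top 11 mm above the neck's top; 0.011 = pressed flush. It pushes the inside of the cap's deck up with 3 N at first, 14 N when flush. A cap just resting on it (0) has its lower edge 13 mm below the neck's top and cannot turn far; latched, it reads about 0.005.
- neck_latch (a point): Point on the neck's axis, 18 mm below its top, where the cap's mouth centre is when latched; axes as neck_top. To pass the 2 mm bump under each ear's leading edge, press the mouth 2 to 6 mm below this (3.5 is good) and turn clockwise about 66 degrees; the stop is 5 degrees past the bar's line-up with x. Let up, the cap rises to this point and stays between bump and stop.
- carton: Bystander: cardboard carton, 75 x 110 x 60 mm; origin at the centre of its underside.
- oil_filter: Bystander: blue spin-on oil filter, 76 mm in diameter, 80 mm tall; origin at the centre of its underside.
- tin: Bystander: round tin, 68 mm in diameter, 85 mm tall; origin at the centre of its underside.
- spark_box: Bystander: flat orange box, 90 x 60 x 35 mm; origin at the centre of its underside.

How it is judged (in metres and radians):
On the way:
1. the cap is pressed down on the neck (seal pushed in by over 6 mm) with its lugs still in the gaps, before it is turned (value of joint seal above 0.006 m and horizontal distance between cap_mid and neck_top below 0.006 m and angle between the x axis of cap_mid and the x axis of neck_top, either way round above 0.6 rad), for 0.05 s.
At the end, for the whole second after the job is handed in: The cap is at rest and released, level within 0.1 rad, centred on the neck within 5 mm, its lower edge 16 to 21 mm below the neck's top (lugs bearing up under the ears) and its bar within 0.2 rad of the tank's long axis (horizontal distance between cap_mid and neck_top below 0.005 m and z of cap_mid in the frame of neck_top between 0.0045 and 0.0095 m and angle between cap_mid's own z axis and vertical below 0.1 rad and angle between the x axis of cap_mid and the x axis of neck_top, either way round below 0.2 rad and linear speed of cap below 0.02 m/s); the robot touches nothing.
It fails at once if a bystander (carton, oil filter, tin or orange box) is shifted by more than 40 mm (distance of any of carton, oil_filter, tin, spark_box from where it was at the start of the episode above 0.04 m).
It also fails if it takes over 45 s, if anything falls off the work surface, if the arm or the gripper's body presses on something with over 40 N, if the wrist force passes 120 N, or if a joint passes its speed limit or range.

### The arm

A 6-joint arm with a two-finger parallel gripper is mounted at the origin on the work surface. World frame = base frame: x ahead of the robot, y to its left, z up, the work surface at z = 0. Lengths are in m, angles in degrees, forces in N, time in s.
With the tool pointing down it reaches from about 0.4 to 0.825 m from the base axis. Payload 7 kg.
Tool frame: the origin (TCP) lies at the centre of the arm's flange, where the gripper is bolted on; the fingertips stand 178 mm ahead of it and the grasp point (between the pads) lies 159 mm ahead of it (r.tips_ahead is the z of the fingertips in the tool frame, in m); z points along the fingers, y is the line along which they close (so a half turn about z gives the same grasp; the last joint's range is limited). The gripper opens to 88 mm and grips with 3 to 60 N. Pads are 19 mm wide; open, the fingers measure 130 mm over their backs; the gripper's body (78 mm by 193 mm) begins 47 mm behind the grasp point.
Start: joints at [-47.894, 20.546, 0.682, 0, -70.136, -16.507], TCP at [0.292, -0.609, 0.405] pointing down, gripper open.
Joint ranges: [-176.03, 176.03], [-82.01, 121.73], [-58.28, 71.71], [-173.87, 95.51], [-174.79, -0.11], [-173.66, 173.66]. Speed limits (degrees/s): [136.94, 136.94, 172.46, 180, 180, 180].

### API

Orientations are given as [roll, pitch, yaw] about the fixed x, y, z axes, in that order (R = Rz(yaw) Ry(pitch) Rx(roll)).
In Python, from plant import r gives the robot as it stands. The module is installed in compiled form; this text tells all that it offers.
- The arm moves only by the shell command python3 -m pendant 'ROWS' [FORCE]. ROWS is JSON, a list that holds one entry, the list of rows, each a list of 7 numbers: the shift along the tool's x, y, z in m, then the turn, a rotation vector about the tool's x, y, z in degrees, then the gripper command: -1 is shut, 1 is fully open, values between are in proportion. A call has 1 to 5 rows; each row is the pose to reach, as a shift and turn from the pose commanded when the call began, along the tool's axes at that moment; what a row does not reach only later rows make up. A row lasts 1/10 s, in which the tool goes at most 50 mm and 8.59 degrees, less where a joint would pass 70% of its speed; a pose out of reach is approached as far as the arm can. A call with a gripper value outside its range is refused whole. The fingers move at their own pace and stop on an object; FORCE is the grip in N (left out, the last holds). Time passes only in rows, so rows that repeat a pose let the fingers close. It gives the time, the measured TCP pose, the force, the opening and the grip force at its end, in the units of the state.
- r.get_state(): the state, without advancing time (a new reading comes with each control period).
- r.capture(name): name is "scene" or "top"; returns the picture (420x560x3 uint8, red, green, blue); there is no depth.
- r.camera_params(name): a dict with "fx", "fy", "cx", "cy" (pixels), "R" (3x3) and "t" (3): a world point X has camera coordinates R X + t. Camera axes: x right, y down, z forward; pixel columns grow to the right and rows downward; lengths in m; the calibration is good to about 2 mm. A picture is of the moment at which its call begins. camera_params takes no time and is no camera call.
- r.close_job(): hands the job in; it is judged then, once.
The state is a dict: "time_s": time; "joints": joint angles; "qd": joint speeds; "joint_torque": joint torques, N m; "tcp_pos": TCP position; "eef_rot": TCP orientation; "contact_force": force on the tool from outside, world axes, zero at the start; "moment": the same for the moment, N m; "gripper_width": finger opening in m; "gripper_force": force on a finger pad.
Only numpy, scipy, OpenCV 4.12 (cv2) and the standard library are available. Lean on these libraries where they do the work, as an engineer would, in place of code of your own. Each camera call takes 0.05 s, during which the arm holds its last target. There are 200 camera calls.

## Working session

There is one attempt and no reset: what is moved stays moved. The work goes in short steps, Python scripts to look and compute and a shell command to move; the robot and the scene stay as the last step left them, time stands still between calls to the robot, and variables do not carry over. Pictures are saved under pics/ and viewed, at most 10 in all, crops included, and the job is handed in when it is done.

```bash
mkdir -p pics; python3 - <<'E'
from plant import r
import cv2
for n in("scene","top"):
    cv2.imwrite(f"pics/{n}0.png",r.capture(n)[:,:,::-1]); p=r.camera_params(n); print(n,p)
print(r.get_state())
E
```

```text
scene {'fx': 441.5883344319729, 'fy': 441.5883344319729, 'cx': 278.1644617861584, 'cy': 213.7808816286787, 'R': array([[-0.19865246,  0.97995236, -0.0151843 ],
       [ 0.53250989,  0.09491595, -0.84108512],
       [-0.82278212, -0.17516942, -0.54068961]]), 't': array([ 0.12495747, -0.18795552,  1.51730187])}
top {'fx': 521.6914357700978, 'fy': 521.6914357700978, 'cx': 273.2794709647518, 'cy': 208.0746682832244, 'R': array([[ 0.01061894, -0.99987394, -0.01180426],
       [-0.99634347, -0.00957914, -0.08489949],
       [ 0.08477571,  0.01266264, -0.9963196 ]]), 't': array([-0.00614673,  0.56973311,  1.56358698])}
{'time_s': 0.1, 'joints': array([-4.78943771e+01,  2.05870262e+01,  6.39080713e-01, -1.47724682e-02,
       -7.01358950e+01, -1.65046048e+01]), 'qd': array([ 0.04558883, -0.03778902,  0.07427902,  0.0436392 , -0.10938399,
        0.03218975]), 'joint_torque': array([-1.03068956e-03, -5.84162271e+01,  2.93751866e+01,  7.01559573e+00,
        1.01776875e-02, -6.05067135e-05]), 'tcp_pos': array([ 0.29156172, -0.60859721,  0.40382938]), 'eef_rot': array([ 1.79915668e+02, -1.05045949e-02, -1.54404004e+02]), 'contact_force': array([-0.31383539,  0.0528169 , -0.01267751]), 'moment': array([ 0.00568938,  0.04674582, -0.03000465]), 'gripper_force': 0.0, 'gripper_width': 0.08785572555600696}
```

View pics/scene0.png

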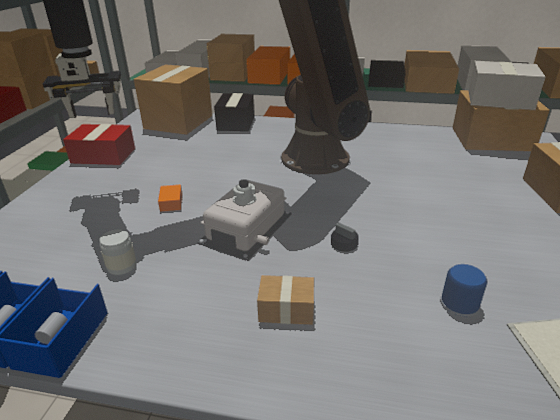

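View pics/top0.png

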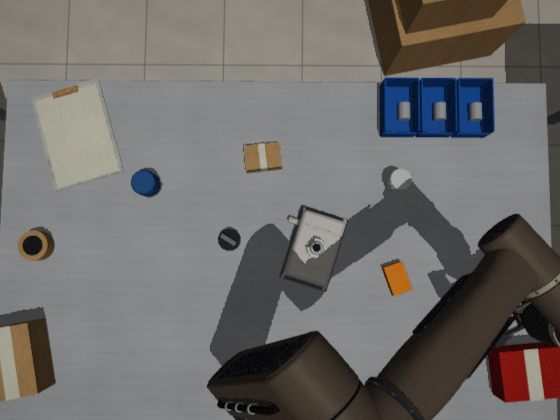

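The top view shows the cap at about (229,239) with its bar running down-right, and the tank at (315,248) with its neck at (316,247). Next I'll look at a zoomed crop.

```bash
cat > h.py <<'E'
import numpy as np, cv2
from plant import r
def ray(n,u,v,z):
    p=r.camera_params(n);R=p["R"];d=R.T@np.array([(u-p["cx"])/p["fx"],(v-p["cy"])/p["fy"],1]);c=-R.T@p["t"]
    return c+d*(z-c[2])/d[2]
def pix(n,X):
    p=r.camera_params(n);q=p["R"]@np.array(X)+p["t"];return p["fx"]*q[0]/q[2]+p["cx"],p["fy"]*q[1]/q[2]+p["cy"]
def stereo(a,b):  # pixels (top, scene): least-squares ray crossing, and the miss distance
    A=np.zeros((3,3));y=np.zeros(3);L=[]
    for n,q in(("top",a),("scene",b)):
        p=r.camera_params(n);c=-p["R"].T@p["t"];d=ray(n,*q,0)-c;d/=np.linalg.norm(d);P=np.eye(3)-np.outer(d,d);A+=P;y+=P@c;L.append((P,c))
    X=np.linalg.solve(A,y);return X,[np.linalg.norm(P@(X-c)) for P,c in L]
E
python3 - <<'E'
import cv2,numpy as np
t=cv2.imread("pics/top0.png");s=cv2.imread("pics/scene0.png")
a=cv2.resize(t[195:300,205:355],None,fx=5,fy=5,interpolation=cv2.INTER_CUBIC)
cv2.imwrite("pics/a.png",a)
b=cv2.resize(s[170:260,195:365],None,fx=4.5,fy=4.5,interpolation=cv2.INTER_CUBIC);cv2.imwrite("pics/b.png",b)
E
```

```text
(no output)
```

View pics/a.png

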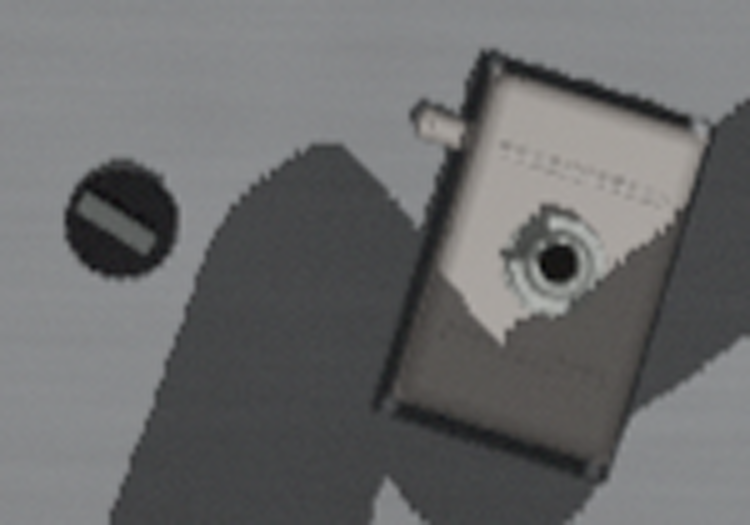

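View pics/b.png

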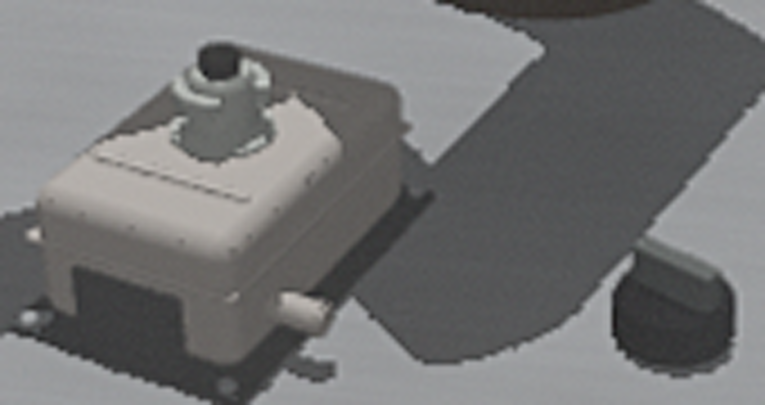

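The top crop shows the cap disc at crop (122,220) and its grey bar from (82,200) to (152,246). The black seal disc is at (558,263). The tank's long edges run from (487,55) to (385,405) and from (710,125) to (605,470). The scene crop shows the seal top at about (219,60) and the bar on the cap at about (678,265).

```bash
python3 - <<'E'
from h import *
t=cv2.imread("pics/top0.png").astype(int);s=cv2.imread("pics/scene0.png").astype(int)
def blob(img,x0,x1,y0,y1,lo,hi,fill=False):
    g=img[y0:y1,x0:x1].max(2);m=((g>=lo)&(g<hi)).astype(np.uint8)
    n,l,st,c=cv2.connectedComponentsWithStats(m);k=1+np.argmax(st[1:,4]);m=(l==k).astype(np.uint8)
    return cv2.findContours(m,0,cv2.CHAIN_APPROX_NONE)[0][0]+[x0,y0],st[k,4]
c=lambda k:np.array(cv2.minEnclosingCircle(k.astype(np.float32))[0])
k,a=blob(t,308,325,238,256,0,50);seal=c(k);print("seal px",seal,a,"->",ray("top",*seal,.141), "neck_size",cv2.minEnclosingCircle(k.astype(np.float32))[1]*2)
k2,a2=blob(s,233,252,175,192,0,70);m=cv2.minAreaRect(k2.astype(np.float32));print("seal scene",m,a2)
print(stereo(seal,m[0]))
k,a=blob(t,212,246,222,256,0,62);e=cv2.fitEllipse(k);print("cap",e,ray("top",*e[0],.02))
g=t[222:256,212:246].max(2);mm=np.zeros(g.shape,np.uint8);cv2.circle(mm,(int(e[0][0]-212),int(e[0][1]-222)),9,1,-1)
mm=((g>70)&(mm>0)).astype(np.uint8);y,x=np.nonzero(mm);b=cv2.minAreaRect(np.c_[x+212,y+222].astype(np.float32));print("bar",b,ray("top",*b[0],.051))
q=lambda x,y:((x+.5)/5-.5+205,(y+.5)/5-.5+195)
def ang(p,o,z):
    d=ray("top",*p,z)-ray("top",*o,z);return np.degrees(np.arctan2(d[1],d[0])),np.hypot(*d[:2])
bp=cv2.boxPoints(b);l=sorted([(bp[0]+bp[1],bp[2]+bp[3]),(bp[1]+bp[2],bp[3]+bp[0])],key=lambda w:-np.linalg.norm(w[0]-w[1]))[0]
print("bar ang",ang(l[0]/2,l[1]/2,.051),"hand",ang(q(82,200),q(152,246),.051))
for z in(.0,.09):print([ang(q(*u),q(*v),z) for u,v in(((487,55),(385,405)),((710,125),(605,470)),((487,55),(710,125)),((385,405),(600,475)))])
E
```

```text
seal px [316. 247.] 42 -> [ 0.4516636  -0.12257482  0.141     ] neck_size 7.211302280426025
seal scene ((243.0, 183.5), (7.0, 8.0), 90.0) 57
(array([ 0.45167559, -0.12270898,  0.13773851]), [np.float64(9.609101934062838e-05), np.float64(9.609101934059339e-05)])
cap ((228.62771606445312, 238.8426055908203), (20.861495971679688, 21.559106826782227), 126.03102111816406) [0.47496847 0.13439226 0.02      ]
bar ((227.8033905029297, 239.3146209716797), (16.111968994140625, 4.133991718292236), 32.0053825378418) [0.47276073 0.13379895 0.051     ]
bar ang (np.float64(58.77533715311374), np.float64(0.04819527465712762)) hand (np.float64(57.47932388809788), np.float64(0.050111869592621115))
[(np.float64(-15.819871448669877), np.float64(0.22383832447007432)), (np.float64(-16.89287196477001), np.float64(0.2207340956444342)), (np.float64(73.02623358184167), np.float64(0.1437637379529281)), (np.float64(72.7152974459477), np.float64(0.137557045435268))]
[(np.float64(-15.81987144866988), np.float64(0.21129547227857667)), (np.float64(-16.892871964770016), np.float64(0.20836518990924954)), (np.float64(73.0262335818417), np.float64(0.13570789085922882)), (np.float64(72.71529744594768), np.float64(0.12984899234436692))]
```

```bash
cat >> h.py <<'E'
from scipy.spatial.transform import Rotation as Ro
def go(pos,yaw):
    s=r.get_state();C=Ro.from_euler("xyz",s["eef_rot"],degrees=True);T=Ro.from_euler("xyz",[180,0,yaw],degrees=True)
    print("t",round(s["time_s"],2),"shift",np.round(C.inv().apply(np.array(pos)-s["tcp_pos"]),4),"turn",np.round((C.inv()*T).as_rotvec(degrees=True),2),"F",np.round(s["contact_force"],1),"j",np.round(s["joints"]),"w",round(s["gripper_width"],4))
E
python3 -c "
from h import *;go([.4735,.134,.30],-122)"
```

```text
t 0.1 shift [-0.4849  0.591   0.1046] turn [ 9.00e-02  1.00e-02 -3.24e+01] F [-0.3  0.1 -0. ] j [-48.  21.   1.  -0. -70. -17.] w 0.0879
```

```bash
python3 -m pendant '[[[-0.03,0.037,0,0,0,-6.5,1],[-0.06,0.074,0,0,0,-13,1],[-0.09,0.111,0,0,0,-19.5,1],[-0.12,0.148,0,0,0,-26,1],[-0.15,0.185,0,0,0,-32.4,1]]]' 20; python3 -c "
from h import *;go([.4735,.134,.30],-122)"
```

```text
time_s: 0.6
tcp_pos: [0.3468, -0.3753, 0.4043]
eef_rot: [180.0, 0.0, -121.8]
contact_force: [2.1, -0.6, 0.5]
gripper_width: 0.0879
gripper_force: 0.0
t 0.6 shift [-0.4997  0.1603  0.1044] turn [0.03 0.   0.24] F [ 2.1 -0.6  0.5] j [-25.   5. -20.  -0. -65.  -7.] w 0.0879
```

```bash
python3 -m pendant '[[[-0.046,0.015,0,0,0,0,1],[-0.093,0.03,0,0,0,0,1],[-0.14,0.045,0,0,0,0,1],[-0.186,0.06,0,0,0,0,1],[-0.232,0.075,0,0,0,0,1]]]'; python3 -m pendant '[[[-0.046,0.015,0,0,0,0,1],[-0.093,0.03,0,0,0,0,1],[-0.14,0.045,0,0,0,0,1],[-0.186,0.06,0,0,0,0,1],[-0.232,0.075,0.01,0,0,0,1]]]'; python3 -c "
from h import *;go([.4735,.134,.30],-122)"
```

```text
time_s: 1.1
tcp_pos: [0.4061, -0.1387, 0.4048]
eef_rot: [-180.0, 0.0, -122.0]
contact_force: [1.8, -0.4, 0.1]
gripper_width: 0.088
gripper_force: 0.0
time_s: 1.6
tcp_pos: [0.4658, 0.0982, 0.3958]
eef_rot: [-179.9, 0.1, -122.0]
contact_force: [1.5, 0.2, -0.3]
gripper_width: 0.0872
gripper_force: 0.0
t 1.6 shift [-0.0343  0.0126  0.0958] turn [-0.08  0.13  0.05] F [ 1.5  0.2 -0.3] j [ 36.   2. -24.   0. -64. -68.] w 0.0872
```

```bash
python3 -m pendant '[[[-0.034,0.0125,0.03,0,0,0,1],[-0.034,0.0125,0.07,0,0,0,1],[-0.034,0.0125,0.11,0,0,0,1],[-0.034,0.0125,0.13,0,0,0,1],[-0.034,0.0125,0.13,0,0,0,1]]]'; python3 - <<'E'
from h import *;go([.4735,.134,.209],-122)
t=cv2.cvtColor(r.capture("top"),4);s=cv2.cvtColor(r.capture("scene"),4)
a=cv2.resize(t[200:280,180:280],None,fx=4,fy=4);b=cv2.resize(s[200:280,295:395],None,fx=4,fy=4)
cv2.imwrite("pics/c.png",np.hstack([a,b]))
E
```

```text
time_s: 2.1
tcp_pos: [0.4719, 0.1308, 0.2617]
eef_rot: [179.8, -0.3, -122.0]
contact_force: [-0.1, 0.5, 0.5]
gripper_width: 0.0876
gripper_force: 0.0
t 2.1 shift [-0.0039  0.0002  0.0526] turn [ 0.16 -0.35 -0.01] F [-0.1  0.5  0.5] j [ 39.  12. -33.  -0. -46. -71.] w 0.0876
```

View pics/c.png

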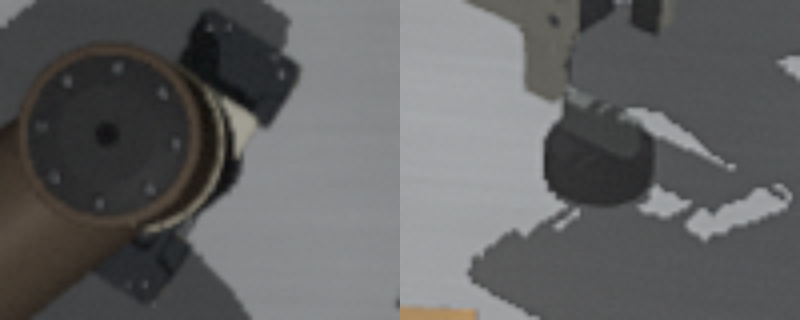

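The scene view shows the open fingers straddling the bar, with the cap at about crop (600,150) and a finger on either side, so I'll descend and grip.

```bash
python3 -m pendant '[[[-0.003,0,0.025,0,0,0,1],[-0.003,0,0.045,0,0,0,1],[-0.003,0,0.0525,0,0,0,1],[-0.003,0,0.0525,0,0,0,0],[-0.003,0,0.0525,0,0,0,-1]]]' 20; python3 -m pendant '[[[0,0,0,0,0,0,-1],[0,0,0,0,0,0,-1],[0,0,0,0,0,0,-1],[0,0,0,0,0,0,-1]]]' 45; python3 -c "
from h import *;go([.4735,.134,.209],-122)"
```

```text
time_s: 2.7
tcp_pos: [0.4752, 0.1342, 0.2135]
eef_rot: [-180.0, 0.1, -122.0]
contact_force: [-0.1, -1.6, 0.8]
gripper_width: 0.0774
gripper_force: 0.0
time_s: 3.1
tcp_pos: [0.4747, 0.134, 0.2125]
eef_rot: [-180.0, 0.0, -122.0]
contact_force: [-0.7, 0.1, -0.0]
gripper_width: 0.0453
gripper_force: 0.0
t 3.1 shift [0.0006 0.001  0.0035] turn [-0.01  0.03  0.  ] F [-0.7  0.1 -0. ] j [ 39.  16. -36.   0. -38. -71.] w 0.0453
```

```bash
python3 -m pendant '[[[0,0,0.003,0,0,0,-1],[0,0,0.003,0,0,0,-1],[0,0,0.003,0,0,0,-1],[0,0,0.003,0,0,0,-1],[0,0,0.003,0,0,0,-1]]]' 45; python3 -m pendant '[[[0,0,0,0,0,0,-1],[0,0,0,0,0,0,-1],[0,0,0,0,0,0,-1]]]';  python3 -c "
from h import *;go([.4735,.134,.209],-122)"
```

```text
time_s: 3.6
tcp_pos: [0.4746, 0.1339, 0.2091]
eef_rot: [180.0, -0.0, -122.0]
contact_force: [0.3, 0.6, -0.7]
gripper_width: 0.0136
gripper_force: 45.0
time_s: 3.9
tcp_pos: [0.4746, 0.1339, 0.2091]
eef_rot: [180.0, -0.0, -122.0]
contact_force: [-0.6, -0.6, -1.9]
gripper_width: 0.0141
gripper_force: 45.0
t 3.9 shift [0.0005 0.001  0.0001] turn [ 0.01 -0.01 -0.  ] F [-0.6 -0.6 -1.9] j [ 39.  16. -36.  -0. -38. -71.] w 0.0141
```

```bash
python3 -m pendant '[[[0,0,-0.04,0,0,0,-1],[0,0,-0.08,0,0,0,-1],[0,0,-0.12,0,0,0,-1],[0,0,-0.16,0,0,0,-1],[0,0,-0.18,0,0,0,-1]]]';  python3 -c "
from h import *;go([.4516,-.1226,.385],-131)"
```

```text
time_s: 4.4
tcp_pos: [0.475, 0.134, 0.393]
eef_rot: [-179.9, 0.2, -122.0]
contact_force: [0.1, -0.0, -1.7]
gripper_width: 0.0134
gripper_force: 45.0
t 4.4 shift [ 0.23   -0.116   0.0073] turn [-0.11  0.25  9.02] F [ 0.1 -0.  -1.7] j [ 39.   4. -23.   0. -63. -71.] w 0.0134
```

```bash
python3 -m pendant '[[[0.034,-0.0175,0,0,0,1.5,-1],[0.069,-0.035,0,0,0,3,-1],[0.105,-0.053,0,0,0,5,-1],[0.14,-0.07,0,0,0,7,-1],[0.175,-0.088,0,0,0,9,-1]]]';  python3 -c "
from h import *;go([.4516,-.1226,.385],-131)"
```

```text
time_s: 4.9
tcp_pos: [0.4558, -0.0626, 0.3893]
eef_rot: [-180.0, 0.0, -131.1]
contact_force: [0.9, 0.4, -1.5]
gripper_width: 0.0135
gripper_force: 45.0
t 4.9 shift [ 0.048  -0.0363  0.0042] turn [-0.    0.02 -0.06] F [ 0.9  0.4 -1.5] j [ 17.   1. -27.  -0. -63. -58.] w 0.0135
```

```bash
python3 -m pendant '[[[0.025,-0.019,0,0,0,0,-1],[0.04,-0.03,0,0,0,0,-1],[0.048,-0.0363,0,0,0,0,-1],[0.048,-0.0363,0.01,0,0,0,-1],[0.048,-0.0363,0.01,0,0,0,-1]]]';  python3 - <<'E'
from h import *;go([.4516,-.1226,.385],-131)
t=cv2.cvtColor(r.capture("top"),4);s=cv2.cvtColor(r.capture("scene"),4)
cv2.imwrite("pics/s1.png",s)
x=r.get_state()["tcp_pos"];print("predicted px: cap deck/mouth",pix("scene",x-[0,0,.182]),pix("scene",x-[0,0,.209]),"neck",pix("scene",[.4516,-.1226,.13]))
cv2.imwrite("pics/d.png",cv2.resize(s[140:230,195:305],None,fx=6,fy=6,interpolation=cv2.INTER_CUBIC))
E
```

```text
time_s: 5.4
tcp_pos: [0.4519, -0.1209, 0.3776]
eef_rot: [179.9, -0.1, -131.0]
contact_force: [0.3, 0.6, -1.2]
gripper_width: 0.0139
gripper_force: 45.0
t 5.4 shift [ 0.0015 -0.0009 -0.0074] turn [ 0.12 -0.07 -0.04] F [ 0.3  0.6 -1.2] j [  9.   2. -27.  -0. -61. -50.] w 0.0139
predicted px: cap deck/mouth (np.float64(242.31611406683223), np.float64(162.15379224751737)) (np.float64(242.97170897083305), np.float64(172.18893378702234)) neck (np.float64(243.19305446001468), np.float64(186.22414628151103))
```

View pics/d.png

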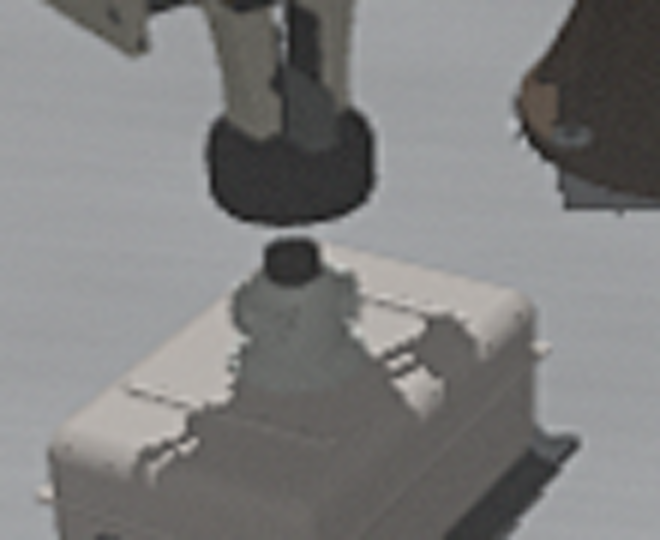

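The scene crop shows the held cap spanning columns 207–375 with its lower edge at row 225, above the seal at columns 264–321. They look aligned, so I'll check at sub-pixel level.

```bash
python3 - <<'E'
from h import *
g=cv2.imread("pics/s1.png").max(2).astype(float)
def edges(v,a,b,th):
    row=g[v,a:b];i=np.nonzero(row<th)[0];l,h=i[0],i[-1]
    f=lambda p,q:p+(row[p]-th)/(row[p]-row[q])*(q-p)
    return a+f(l-1,l),a+f(h+1,h)
for v in(165,166,167,168,169,170):e=edges(v,220,266,90);print("cap",v,np.round(e,2),round(sum(e)/2,2))
for v in(181,182,183,184):e=edges(v,234,254,75);print("seal",v,np.round(e,2),round(sum(e)/2,2))
x=r.get_state()["tcp_pos"]
th=np.radians(np.arange(0,360,2))
for nm,z,R,c in(("cap",-.209,.033,x),):
    P=np.array([pix("scene",[c[0]+R*np.cos(t),c[1]+R*np.sin(t),c[2]+z]) for t in th]);print("pred mouth ellipse u",P[:,0].min(),P[:,0].max(),"vmax",P[:,1].max())
for u in(241,242,243,244,245):
    col=g[168:180,u];i=np.nonzero(col>80)[0][0];print(u,"low edge",168+i-1+(80-col[i-1])/(col[i]-col[i-1]))
P=np.array([pix("scene",[.4516+.012*np.cos(t),-.1226+.012*np.sin(t),.141]) for t in th]);print("pred seal",P.min(0),P.max(0))
for u in(242,243,244):
    col=g[172:184,u];i=np.nonzero(col>80)[0][-1];print(u,"seal top edge",172+i+(col[i]-80)/(col[i]-col[i+1]))
E
```

```text
cap 165 [228.91 256.7 ] 242.81
cap 166 [228.94 256.68] 242.81
cap 167 [229.34 256.69] 243.02
cap 168 [229.38 256.68] 243.03
cap 169 [229.53 256.91] 243.22
cap 170 [229.54 256.78] 243.16
seal 181 [239.03 247.27] 243.15
seal 182 [238.81 247.36] 243.08
seal 183 [238.81 247.49] 243.15
seal 184 [238.7  247.94] 243.32
pred mouth ellipse u 229.365099594689 256.53932594091924 vmax 178.61730523020103
241 low edge 177.22935779816513
242 low edge 177.19642857142858
243 low edge 177.1
244 low edge 176.7111111111111
245 low edge 176.82608695652175
pred seal [238.06764701 180.01403178] [247.7963688  184.68727844]
242 seal top edge 179.70422535211267
243 seal top edge 179.55223880597015
244 seal top edge 179.5909090909091
```

```bash
python3 - <<'E'
from h import *
g=cv2.imread("pics/top0.png").max(2).astype(float)
print(g[241:254,309:325].astype(int))
w=np.clip(80-g[241:254,309:325],0,60);y,x=np.mgrid[241:254,309:325]
c=(x*w).sum()/w.sum(),(y*w).sum()/w.sum();print(c,w.sum()/60,ray("top",*c,.141))
go([.4516,-.1226,.37],-131)
E
```

```text
[[ 77  81  80  77  77  82 106 101 103 119 139 163 171 161 133 152]
 [ 80  78  74  77  84  88  93 108 138 127 107 124 154 168 165 148]
 [ 78  73  80 102 124  86  81  96 143 128 114 119 116 158 169 165]
 [ 73  72  89 111 128  69  41  26  35  41  86 132 125 132 164 159]
 [ 68  79  97  91  55  23  20  27  27  24  46 113 154 114 150 169]
 [ 82  91 108  77  34  24  23  24  21  22  25  92 157 125 136 168]
 [118 101 134  99  19  25  22  23  24  25  26  80 143 137 133 172]
 [137 104 144 142  22  24  25  23  28  25  24  82 144 139 132 165]
 [146  98 139 162  70  24  25  24  22  26  35  91 152 133 134 154]
 [160 107 126 161 132  41  20  27  25  40  84 123 151 126 143 136]
 [167 142 110 144 158 125  94  72  74  99 146 146 135 129 143  83]
 [171 162 121 117 145 153 140 135 134 141 157 141 126 123 129  83]
 [158 168 156 137 117 126 139 150 145 141 127 125 112  82  83  85]]
(np.float64(315.9311224489796), np.float64(247.00340136054422)) 39.2 [ 0.45165209 -0.1223823   0.141     ]
t 5.5 shift [ 0.0021 -0.0007  0.0087] turn [ 0.05 -0.04  0.04] F [-0.3 -0.2 -2. ] j [  9.   2. -27.  -0. -62. -50.] w 0.0139
```

```bash
python3 -m pendant '[[[0.001,-0.0005,0.01,0,0,0,-1],[0.002,-0.0007,0.02,0,0,0,-1],[0.002,-0.0007,0.028,0,0,0,-1],[0.002,-0.0007,0.036,0,0,0,-1],[0.002,-0.0007,0.036,0,0,0,-1]]]';  python3 -c "
from h import *;go([.4516,-.1224,.3175],-131)"
```

```text
time_s: 6.0
tcp_pos: [0.4513, -0.1231, 0.3417]
eef_rot: [179.9, -0.1, -131.0]
contact_force: [-0.3, -0.3, -1.9]
gripper_width: 0.0139
gripper_force: 45.0
t 6.0 shift [-0.0008  0.0001  0.0242] turn [ 0.1 -0.1 -0. ] F [-0.3 -0.3 -1.9] j [  9.   4. -30.  -0. -56. -50.] w 0.0139
```

```bash
python3 -m pendant '[[[-0.0005,0,0.004,0,0,0,-1],[-0.0005,0,0.008,0,0,0,-1],[-0.0005,0,0.012,0,0,0,-1],[-0.0005,0,0.014,0,0,0,-1],[-0.0005,0,0.014,0,0,0,-1]]]';  python3 -c "
from h import *;go([.4516,-.1224,.3175],-131)"
```

```text
time_s: 6.5
tcp_pos: [0.4517, -0.1228, 0.3287]
eef_rot: [180.0, -0.0, -131.0]
contact_force: [-0.6, 0.2, -1.7]
gripper_width: 0.0136
gripper_force: 45.0
t 6.5 shift [-0.0003  0.0003  0.0112] turn [ 0.05 -0.04 -0.01] F [-0.6  0.2 -1.7] j [  9.   5. -31.  -0. -54. -50.] w 0.0136
```

```bash
python3 -m pendant '[[[0,0,0.003,0,0,0,-1],[0,0,0.006,0,0,0,-1],[0,0,0.009,0,0,0,-1],[0,0,0.0112,0,0,0,-1],[0,0,0.0112,0,0,0,-1]]]';  python3 -c "
from h import *;go([.4516,-.1224,.3175],-131)"
```

```text
time_s: 7.0
tcp_pos: [0.4518, -0.1229, 0.3183]
eef_rot: [180.0, -0.0, -131.0]
contact_force: [-5.3, 0.9, 5.3]
gripper_width: 0.0138
gripper_force: 45.0
t 7.0 shift [-0.0002  0.0004  0.0008] turn [ 0.   -0.03  0.01] F [-5.3  0.9  5.3] j [  9.   5. -32.   0. -53. -50.] w 0.0138
```

```bash
python3 -m pendant '[[[0,0,0.0006,0,0,0,-1],[0,0,0.0006,0,0,0,-1]]]'; python3 - <<'E'
from h import *;go([.4516,-.1224,.3175],-131)
s=cv2.cvtColor(r.capture("scene"),4)
cv2.imwrite("pics/e.png",cv2.resize(s[140:230,195:305],None,fx=6,fy=6,interpolation=cv2.INTER_CUBIC))
E
```

```text
time_s: 7.2
tcp_pos: [0.4518, -0.1229, 0.318]
eef_rot: [-180.0, -0.0, -131.0]
contact_force: [-6.5, 1.2, 10.5]
gripper_width: 0.0136
gripper_force: 45.0
t 7.2 shift [-0.0002  0.0004  0.0005] turn [-0.   -0.03  0.02] F [-6.5  1.2 10.5] j [  9.   5. -32.   0. -53. -50.] w 0.0136
```

View pics/e.png

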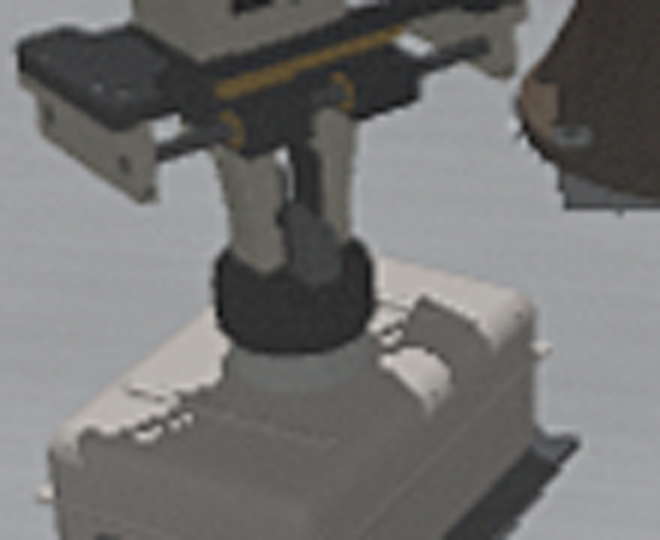

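The cap sits level over the neck with its skirt covering the ears, and the net 12 N upward force matches the seal spring. I'll relieve the side load by about 1 mm and turn.

```bash
python3 -m pendant '[[[0.0007,0.0008,0.0004,0,0,0,-1],[0.0007,0.0008,0.0004,0,0,5,-1],[0.0007,0.0008,0.0004,0,0,12,-1],[0.0007,0.0008,0.0004,0,0,19,-1],[0.0007,0.0008,0.0004,0,0,26,-1]]]' 55;  python3 -c "
from h import *;go([.4516,-.1224,.3175],-131);print(r.get_state()['moment'])"
```

```text
time_s: 7.75
tcp_pos: [0.4519, -0.1229, 0.3183]
eef_rot: [-179.9, 0.2, -157.2]
contact_force: [-1.6, -3.1, 8.5]
gripper_width: 0.0136
gripper_force: 55.0
t 7.75 shift [0.0001 0.0006 0.0008] turn [ -0.15   0.12 -26.23] F [-1.6 -3.1  8.5] j [  9.   5. -32.   0. -53. -76.] w 0.0136
[-1.15530391  0.78122306  0.12801526]
```

```bash
python3 -m pendant '[[[0,0,0.001,0,0,5,-1],[0,0,0.001,0,0,12,-1],[0,0,0.001,0,0,19,-1],[0,0,0.001,0,0,26,-1],[0,0,0.001,0,0,31,-1]]]';  python3 -c "
from h import *;go([.4516,-.1224,.3175],-197);print(r.get_state()['moment'])"
```

```text
time_s: 8.25
tcp_pos: [0.4518, -0.123, 0.3174]
eef_rot: [-180.0, 0.2, 171.8]
contact_force: [-1.6, -1.7, 9.8]
gripper_width: 0.0133
gripper_force: 55.0
t 8.25 shift [ 0.0003  0.0006 -0.0001] turn [-0.01  0.18  8.78] F [-1.6 -1.7  9.8] j [   9.    5.  -32.    0.  -53. -107.] w 0.0133
[-0.4605026   0.64030391 -0.0114256 ]
```

```bash
python3 -m pendant '[[[0,0,0,0,0,4,-1],[0,0,0,0,0,7,-1],[0,0,0,0,0,10,-1],[0,0,0,0,0,12,-1],[0,0,0,0,0,12,-1]]]';  python3 -c "
from h import *;go([.4516,-.1224,.3175],-197);print(r.get_state()['moment'])"
```

```text
time_s: 8.75
tcp_pos: [0.4516, -0.1234, 0.3175]
eef_rot: [-179.9, 0.2, 160.0]
contact_force: [-2.7, -5.8, 10.0]
gripper_width: 0.0135
gripper_force: 55.0
t 8.75 shift [ 0.0004  0.001  -0.    ] turn [-0.07  0.16 -2.99] F [-2.7 -5.8 10. ] j [   9.    5.  -32.    0.  -53. -119.] w 0.0135
[-2.0766913   1.1210174   0.07593826]
```

```bash
python3 -m pendant '[[[0,0,0,0,0,1.5,-1],[0,0,0,0,0,3,-1],[0,0,0,0,0,3,-1]]]';  python3 -c "
from h import *;go([.4516,-.1224,.322],-201);print(r.get_state()['moment'])"
```

```text
time_s: 9.05
tcp_pos: [0.4514, -0.1236, 0.3174]
eef_rot: [-179.9, 0.1, 157.1]
contact_force: [-4.2, -6.8, 10.5]
gripper_width: 0.0136
gripper_force: 55.2
t 9.05 shift [ 0.0003  0.0012 -0.0046] turn [-0.1   0.14 -1.94] F [-4.2 -6.8 10.5] j [   9.    5.  -32.    0.  -53. -122.] w 0.0136
[-2.64990222  1.36684349  0.46960017]
```

The turning moment is rising at the stop. Now I'll ease back 2°, let up and release.

```bash
python3 -m pendant '[[[0,0.0005,0,0,0,-1,-1],[0,0.001,-0.001,0,0,-2,-1],[0,0.001,-0.0025,0,0,-2,-1],[0,0.001,-0.0036,0,0,-2,-1],[0,0.001,-0.0036,0,0,-2,-1]]]';  python3 -c "
from h import *;go([.4516,-.1224,.321],-201);print(r.get_state()['moment'])"
```

```text
time_s: 9.55
tcp_pos: [0.4514, -0.1228, 0.3203]
eef_rot: [-179.9, 0.1, 159.1]
contact_force: [-3.4, -9.1, 5.1]
gripper_width: 0.0136
gripper_force: 55.0
t 9.55 shift [-0.      0.0005 -0.0007] turn [-0.13  0.06  0.05] F [-3.4 -9.1  5.1] j [   9.    5.  -32.    0.  -53. -120.] w 0.0136
[-3.19784349  1.062579    0.10668018]
```

```bash
python3 -m pendant '[[[0,0,0,0,0,0,-0.5],[0,0,0,0,0,0,-0.3],[0,0,0,0,0,0,0],[0,0,0,0,0,0,0],[0,0,0,0,0,0,0]]]'; python3 -m pendant '[[[0,0,-0.015,0,0,0,0.3],[0,0,-0.035,0,0,0,0.3],[0,0,-0.07,0,0,0,0.3],[0,0,-0.11,0,0,0,0.3],[0,0,-0.13,0,0,0,0.3]]]'
```

```text
time_s: 10.05
tcp_pos: [0.4514, -0.1217, 0.3195]
eef_rot: [180.0, 0.0, 159.0]
contact_force: [-1.1, -0.5, 0.9]
gripper_width: 0.043
gripper_force: 0.0
time_s: 10.55
tcp_pos: [0.4517, -0.1219, 0.453]
eef_rot: [179.9, 0.2, 159.0]
contact_force: [0.5, -0.1, -1.4]
gripper_width: 0.0567
gripper_force: 0.0
```

```bash
python3 -m pendant '[[[0,-0.045,0,0,0,0,0.3],[0,-0.09,0,0,0,0,0.3],[0,-0.135,0,0,0,0,0.3],[0,-0.18,0,0,0,0,0.3],[0,-0.22,0,0,0,0,0.3]]]'; python3 - <<'E'
from h import *
t=cv2.cvtColor(r.capture("top"),4);s=cv2.cvtColor(r.capture("scene"),4);cv2.imwrite("pics/t2.png",t);cv2.imwrite("pics/s2.png",s)
a=cv2.resize(t[205:285,275:355],None,fx=5,fy=5,interpolation=2);b=cv2.resize(s[160:240,203:283],None,fx=5,fy=5,interpolation=2)
cv2.imwrite("pics/f.png",np.hstack([a,b]))
for z in(.112,.163): print(z,pix("top",[.4516,-.1224,z]),pix("scene",[.4516,-.1224,z]))
E
```

```text
time_s: 11.05
tcp_pos: [0.3715, -0.3288, 0.4497]
eef_rot: [180.0, 0.0, 159.0]
contact_force: [1.0, -0.4, 0.9]
gripper_width: 0.0568
gripper_force: 0.0
0.112 (np.float64(315.22944118142084), np.float64(247.12902061522223)) (np.float64(243.68678613228496), np.float64(192.51453571568672))
0.163 (np.float64(316.49342319849075), np.float64(246.9381779631097)) (np.float64(242.4887849195656), np.float64(174.41652925890705))
```

View pics/f.png

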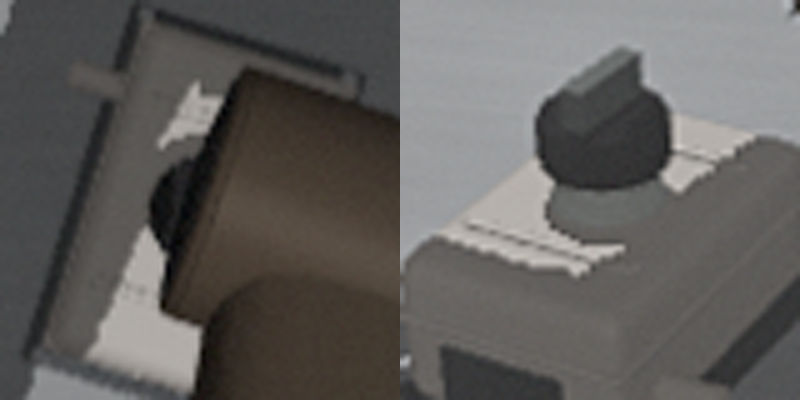

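The scene crop shows the cap level on the neck with its bar running along the tank's long side. In the top crop the arm hides half of it, so I'll clear the view and check the numbers.

```bash
python3 -m pendant '[[[0,-0.045,0,0,0,0,0.3],[0,-0.09,0,0,0,0,0.3],[0,-0.135,0,0,0,0,0.3],[0,-0.18,0,0,0,0,0.3],[0,-0.2,0,0,0,0,0.3]]]'; python3 - <<'E'
from h import *
t=cv2.cvtColor(r.capture("top"),4);s=cv2.imread("pics/s2.png")
a=cv2.resize(t[205:285,275:355],None,fx=5,fy=5,interpolation=2);cv2.imwrite("pics/g.png",a)
g=s.max(2).astype(float);G=cv2.imread("pics/e.png").max(2).astype(float)
for u in(240,241,242,243,244,245):
    c=g[185:205,u];i=np.nonzero(c>75)[0];i=i[0];c2=G[290:380,int((u-195+.5)*6)];j=np.nonzero(c2>75)[0][0]
    print(u,"low edge now",round(185+i-1+(75-c[i-1])/(c[i]-c[i-1]),2),"pressed",round(140+(290+j+.5)/6-.5,2))
E
```

```text
time_s: 11.65
tcp_pos: [0.2999, -0.5163, 0.4488]
eef_rot: [180.0, -0.1, 158.9]
contact_force: [0.1, 0.2, -0.0]
gripper_width: 0.0566
gripper_force: 0.0
240 low edge now 197.52 pressed 198.92
241 low edge now 197.59 pressed 198.92
242 low edge now 197.8 pressed 198.92
243 low edge now 197.86 pressed 198.92
244 low edge now 197.67 pressed 198.92
245 low edge now 197.56 pressed 198.75
```

View pics/g.png

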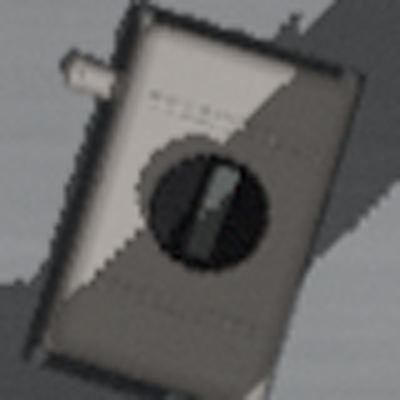

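The top crop shows the cap disc centred at (209,210), within about 1.5 mm of the neck. The bar runs from (228,170) to (202,255), parallel to the tank's long side within about 1°. The lower edge rose about 3.4 mm from where it was pressed, which is the latched height, so I'm handing in.

```bash
python3 -c "
from plant import r;print(r.close_job())"
```

```text
the job is handed in; nothing more can be done
None
```

The cap is on the neck and latched: it measured about 1.5 mm off centre, at the latched height, with its bar within about 1° of the tank's long side. I released it and handed the job in at about 12 s; no verdict was returned.

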